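Pull apart the stuck specimen pots and sort them into their dishes

ROBOT

A 6-joint arm with a two-finger parallel gripper is mounted at the origin on the work surface. World frame = base frame: x ahead of the robot, y to its left, z up, the work surface at z = 0. Lengths are in mm, angles in rad, forces in N, time in s.
With the tool pointing down it reaches from about 275 to 1000 mm from the base axis. Payload 8.4 kg.
Tool frame: the origin (TCP) lies at the very end of the fingers, on their centre line; the grasp point (between the pads) lies 19 mm behind it; z points along the fingers, y is the line along which they close (so a half turn about z gives the same grasp; the last joint's range is limited). The gripper opens to 85 mm and grips with 20 to 120 N. Pads are 22 mm wide; open, the fingers measure 114 mm over their backs; the gripper's body (76 mm by 85 mm) begins 54 mm behind the grasp point. The pads swing forward as they close: fully open they stand 13 mm farther back than shut.
Start: joints at [-1.226, 0.353, 1.633, -0, 1.155, -0.002], TCP at [212.43, -587.794, 231.281] pointing down, gripper open.
Joint ranges: [-2.63, 2.63], [-0.92, 2.1], [0.06, 2.66], [-1.3, 4.44], [0, 2.69], [-3.02, 3.02]. Speed limits (rad/s): [2.22, 2.22, 2.79, 3.14, 3.14, 3.14].

INTERFACE

Orientations are given as [roll, pitch, yaw] about the fixed x, y, z axes, in that order (R = Rz(yaw) Ry(pitch) Rx(roll)).
In Python, from rig import sensors, grab_frame, camera_params, order gives the robot as it stands. The module is installed in compiled form; this text tells all that it offers.
- The arm moves only by the tool move_arm, never from a script. Its argument "motion" is a list of rows, each a list of 7 numbers: the turn, a rotation vector about the tool's x, y, z in fractions of the full range, 1 being 2 pi rad, then the shift along the tool's x, y, z in parts of the range, where 1.0 means 0.5 m, then the finger opening in m, from 0 to 0.0854. A call has 1 to 8 rows; each row is the pose to reach, as a shift and turn from the pose commanded when the call began, along the tool's axes at that moment; what a row does not reach only later rows make up. A row lasts 1/8 s, in which the tool goes at most 62.5 mm and 10.7 degrees, less where a joint would pass 70% of its speed; a pose out of reach is approached as far as the arm can. A call with a gripper value outside its range is refused whole. The fingers move at their own pace and stop on an object; "grip_force" is the grip in N (left out, the last holds). Time passes only in rows, so rows that repeat a pose let the fingers close. It gives the time, the measured TCP pose, the force, the opening and the grip force at its end, in the units of the state.
- sensors.sense(): the state, without advancing time (a new reading comes with each control period).
- grab_frame(name): name is "scene" or "top" or "wrist"; returns (picture, depth): 480x640x3 uint8, red, green, blue; 480x640 float32, mm along the optical axis (not along the pixel's ray), 0 where there is no reading.
- camera_params(name): a dict with "camera_matrix" (3x3 intrinsics, pixels), "world_from_camera" (4x4, takes a point from camera to world coordinates). Camera axes: x right, y down, z forward; pixel columns grow to the right and rows downward; lengths in mm; the calibration is good to about 2 mm. The wrist camera is an equidistant fisheye: a pixel r from the principal point sees the ray r / f radians off the axis. A picture is of the moment at which its call begins: read the wrist's pose just before it. camera_params takes no time and is no camera call; for the wrist camera it gives the pose at the moment of the call.
- order.sign_off(): hands the job in; it is judged then, once.
The state is a dict: "clock": time; "qpos": joint angles; "qvel": joint speeds; "joint_efforts": joint torques, N m; "eef_pos": TCP position; "tcp_rot": TCP orientation; "contact_force": force on the tool from outside, world axes, zero at the start; "wrist_torque": the same for the moment, N m; "opening": opening from 0.0 (shut) to 1.0 (fully open); "grasp_force": force on a finger pad.
Only numpy, scipy, OpenCV 4.12 (cv2) and the standard library are available. Lean on these libraries where they do the work, as an engineer would, in place of code of your own. Each camera call takes 0.05 s, during which the arm holds its last target. There are 200 camera calls.

TASK

Three aluminium pots are jammed one inside another. Pull them apart (the grey bracket can hold the outer pot down by its collar) and stand each pot upright, mouth up, in the dish of its size: small in the smallest dish, medium in the middle one, large in the largest. Set them down gently, never let a pot tip over, and leave the other things on the bench where they are.

Things in the scene. Friction and masses are not known exactly. Their poses are not given: they have to be found in the camera images.
- pot_large: Bare aluminium round pot, mouth up, walls and floor 4 mm; origin: centre of its underside, z along its axis. Widest and lowest: 60 mm outside diameter, 70 mm high, collar at the top edge 70 mm diameter, 8 mm tall; bore 52 mm; 0.19 kg. At the start it stands on the table with the other two nested in it.
- pot_medium: Bare aluminium round pot, mouth up, walls and floor 4 mm; origin: centre of its underside, z along its axis. 46 mm diameter, 100 mm high, top collar 54 mm diameter, 8 mm tall; 0.17 kg. Starts on the large pot's floor, 34 mm of it showing. Four sprung nubs round it, 45 mm up (3.5 mm proud), grip the large pot: 10 to 20 N to pull out over the first 30 mm; rises 66 mm to come clear.
- pot_small: Bare aluminium round pot, mouth up, walls and floor 4 mm; origin: centre of its underside, z along its axis. Narrowest: 34 mm diameter, 128 mm high, no collar; 0.14 kg. Starts on the medium pot's floor, top 32 mm above it. Four sprung nubs 72 mm up (3 mm proud) grip the medium pot: 6 to 13 N, less than medium in large, over the first 35 mm; clear after 96 mm. Lifting it lifts the stack.
- bracket: Grey hold-down bracket fixed to the table, 95 mm long (x), 154 mm wide over its feet, 84 mm high: a straight channel 76 mm wide between two walls, entered at its -x end. A lip along each wall's top (underside 76 mm, top 84 mm up) reaches inwards; 58 mm gap between lips, open above and at both ends. Origin: on the table, mid-channel; x points into the channel.
- bracket_slot (a point): Point on the table, same as the bracket's origin, where the large pot's axis belongs: standing there, slid in level along +x, its collar lies under both lips (6 mm play), which hold it down while an inner pot is pulled up. A stop bar 30 mm high across the far end has its near face 32.5 mm beyond this point.
- dish_small: Shallow round steel dish fixed to the table, 62 mm outside diameter, rim 10 mm high and 4 mm thick, floor 4 mm above the table; the smallest of the three, for the small pot. Origin: centre of its underside. The three dishes swap places between starts.
- dish_medium: Shallow round steel dish fixed to the table, 76 mm outside diameter, rim 10 mm high and 4 mm thick, floor 4 mm above the table; the middle one of the three, for the medium pot. Origin: centre of its underside. The three dishes swap places between starts.
- dish_large: Shallow round steel dish fixed to the table, 90 mm outside diameter, rim 10 mm high and 4 mm thick, floor 4 mm above the table; the largest of the three, for the large pot. Origin: centre of its underside. The three dishes swap places between starts.
- oil_bottle: Bystander, loose: amber glass bottle with black cap, 38 mm diameter, 85 mm high. Origin: centre of its underside.
- stain_jar: Bystander, loose: clear glass jar, 56 mm diameter, 75 mm high. Origin: centre of its underside.
- slide_mailer: Bystander, loose: white plastic box lying flat, 85 x 32 x 22 mm. Origin: centre of its underside.
- slide_box: Bystander, loose: green slide box, 100 x 85 mm, 34 mm high. Origin: centre of its underside.
- beaker: Bystander, loose: clear glass beaker, rim 64 mm, 80 mm high. Origin: centre of its underside.
- tally_counter: Bystander, loose: steel tally counter, 48 mm diameter, 42 mm high with its black button. Origin: centre of its underside.
- specimen_jar: Bystander, loose: clear plastic jar with a white cap, 44 mm diameter, 55 mm high. Origin: centre of its underside.
- swab_brush: Bystander, loose: hand brush lying flat, 160 mm long along its x axis. Origin: near the middle of its underside.
Things that resemble listed ones, but are neither listed nor needed, are in the scene too. What is shaped like the pot_medium but green or purple is not meant.

How it is judged (in metres and radians):
At the end, for the whole second after the job is handed in: Each pot stands in the dish of its size: axis within 18 mm of the dish's centre, underside less than 8 mm above the table (on the dish's floor), tilted less than 0.08 rad, at rest (horizontal distance between pot_small and dish_small below 0.018 m and height (world z) of each of pot_small, pot_medium, pot_large below 0.008 m and angle between each of pot_small, pot_medium, pot_large's own z axis and vertical below 0.08 rad and linear speed of each of pot_small, pot_medium, pot_large below 0.03 m/s and horizontal distance between pot_medium and dish_medium below 0.018 m and horizontal distance between pot_large and dish_large below 0.018 m); the robot touches nothing.
It fails at once if a pot was tipped over (more than 0.6 rad) (angle between any of pot_small, pot_medium, pot_large's own z axis and vertical above 0.6 rad).
It fails at once if a pot was dropped or rammed into its dish (moving faster than 0.5 m/s with its underside less than 20 mm above the table, over its dish) ((horizontal distance between pot_small and dish_small below 0.03 m and height (world z) of pot_small below 0.02 m and linear speed of pot_small above 0.5 m/s) or (horizontal distance between pot_medium and dish_medium below 0.03 m and height (world z) of pot_medium below 0.02 m and linear speed of pot_medium above 0.5 m/s) or (horizontal distance between pot_large and dish_large below 0.03 m and height (world z) of pot_large below 0.02 m and linear speed of pot_large above 0.5 m/s)).
It fails at once if another thing on the bench was disturbed (moved more than 25 mm) (distance of any of oil_bottle, stain_jar, slide_mailer, slide_box, beaker, tally_counter, specimen_jar, swab_brush from where it was at the start of the episode above 0.025 m).
It also fails if it takes over 67 s, if anything falls off the work surface, if the arm or the gripper's body presses on something with over 40 N, if the wrist force passes 120 N, or if a joint passes its speed limit or range.

## Working session

There is one attempt and no reset: what is moved stays moved. The work goes in short steps, Python scripts to look and compute and a tool call to move; the robot and the scene stay as the last step left them, time stands still between calls to the robot, and variables do not carry over. Pictures are saved under pics/ and viewed, at most 13 in all, crops included, and the job is handed in when it is done.

Besides the shell and the picture viewer there is one more tool, called in YAML: its name, and indented under it one key for each argument. move_arm: Moves the arm, as the interface text tells. Its arguments: {"type":"object","properties":{"motion":{"type":"array","items":{"type":"array","items":{"type":"number"}}},"grip_force":{"type":"number"}},"required":["motion"]}

```bash
mkdir -p pics; cat > h.py <<'E'
import numpy as np, cv2
from rig import sensors, grab_frame, camera_params, order
def cloud(name):
    im,d=grab_frame(name); p=camera_params(name); K=np.array(p["camera_matrix"]);T=np.array(p["world_from_camera"])
    v,u=np.mgrid[:480,:640]
    P=np.stack([(u-K[0,2])/K[0,0]*d,(v-K[1,2])/K[1,1]*d,d],-1)@T[:3,:3].T+T[:3,3]
    P[d==0]=np.nan
    return im,d,P
E
python3 - <<'E'
from h import *
for n in("scene","top"):
    im,d,P=cloud(n); cv2.imwrite(f"pics/{n}.png",im[:,:,::-1]); np.save(n+"P.npy",P); np.save(n+"I.npy",im)
    print(np.array(camera_params(n)["world_from_camera"]).round(2),camera_params(n)["camera_matrix"])
print(sensors.sense())
E
```

```text
[[ 3.90000e-01  7.30000e-01 -5.60000e-01  1.13215e+03]
 [ 9.20000e-01 -3.20000e-01  2.30000e-01 -2.66550e+02]
 [-1.00000e-02 -6.00000e-01 -8.00000e-01  8.54490e+02]
 [ 0.00000e+00  0.00000e+00  0.00000e+00  1.00000e+00]] [[473.32318329   0.         321.54991516]
 [  0.         473.32318329 238.67656589]
 [  0.           0.           1.        ]]
[[ 1.00000e-02 -9.90000e-01  1.10000e-01  3.98450e+02]
 [-1.00000e+00 -1.00000e-02  1.00000e-02 -4.38200e+01]
 [-1.00000e-02 -1.10000e-01 -9.90000e-01  1.47492e+03]
 [ 0.00000e+00  0.00000e+00  0.00000e+00  1.00000e+00]] [[556.85135059   0.         322.27838781]
 [  0.         556.85135059 241.24471817]
 [  0.           0.           1.        ]]
{'clock': 0.1, 'qpos': array([-1.22639489e+00,  3.53575731e-01,  1.63408005e+00,  2.26631246e-05,
        1.15523495e+00, -2.43384440e-03]), 'qvel': array([ 1.67664787e-03, -4.56235283e-04, -2.51994100e-03, -4.98424619e-04,
        1.82800339e-03, -7.43452606e-06]), 'joint_efforts': array([-1.54390455e-04, -6.06355619e+01, -3.42822647e+01,  1.67596509e-04,
        4.12807727e-03,  4.11959934e-05]), 'eef_pos': array([ 212.2864448, -587.3632075,  230.6300609]), 'tcp_rot': array([-3.14029463e+00, -2.38816247e-05,  3.46826107e-01]), 'contact_force': array([ 0.32469329, -0.18030693, -0.12109176]), 'wrist_torque': array([-0.00832045, -0.01271104,  0.01769105]), 'grasp_force': 0.0, 'opening': 1.0041198910963869}
```

View pics/scene.png

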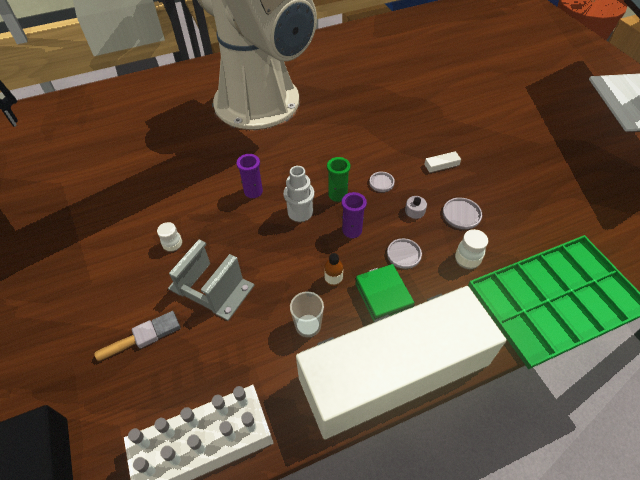

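View pics/top.png

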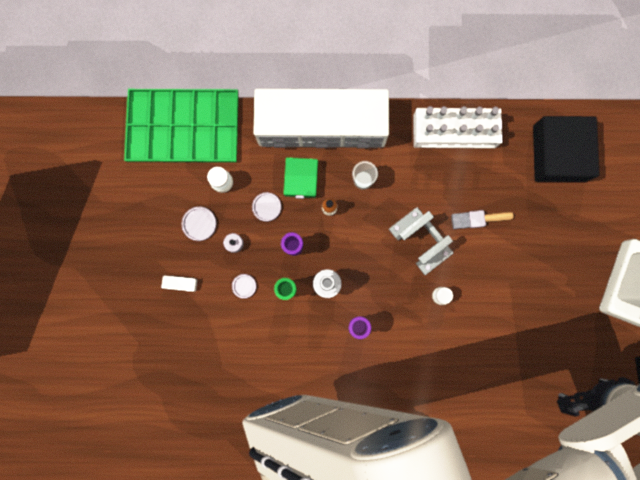

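The scene picture shows the stack at (298,195), green and purple decoys around it, and the bracket at (212,280). In the top picture the dishes are small (244,286), medium (267,207) and large (199,224), the stack is at (327,284), and the bracket is around (422,241).

```bash
python3 - <<'E'
from h import *
P=np.load("topP.npy"); I=np.load("topI.npy"); S=np.load("sceneI.npy"); Q=np.load("sceneP.npy")
crop=cv2.resize(I[190:310,370:490],(560,560),interpolation=cv2.INTER_CUBIC)
cv2.imwrite("pics/br.png",crop[:,:,::-1])
def circ(pts):
    A=np.c_[2*pts[:,:2],np.ones(len(pts))]; s=np.linalg.lstsq(A,(pts[:,:2]**2).sum(1),rcond=None)[0]
    return s[:2],np.sqrt(s[2]+s[0]**2+s[1]**2)
print("table z",np.nanmedian(P[330:350,200:300,2]), np.nanmedian(Q[330:350,60:90,2]))
g=I.astype(int); 
for n,(u,v,r) in dict(small=(244,286,17),med=(267,207,20),large=(199,224,23)).items():
    sub=P[v-r:v+r,u-r:u+r].reshape(-1,3)
    k=(sub[:,2]>2.5)&(sub[:,2]<20); s=sub[k]; 
    c,rad=cv2.minEnclosingCircle(s[:,:2].astype(np.float32)); print(n,c,rad,k.sum(),np.median(s,0))
both=np.concatenate([P[255:310,300:350].reshape(-1,3),Q[150:230,275:325].reshape(-1,3)])
for lo,hi in((128,142),(95,109),(60,75),(15,50)):
    s=both[(both[:,2]>lo)&(both[:,2]<hi)]; t=P[255:310,300:350].reshape(-1,3); t=t[(t[:,2]>lo)&(t[:,2]<hi)]
    if len(t)>5: print(lo,hi,len(s),len(t),cv2.minEnclosingCircle(t[:,:2].astype(np.float32)),t.mean(0), np.median(t[:,2]))
    q=Q[150:230,275:325].reshape(-1,3); q=q[(q[:,2]>lo)&(q[:,2]<hi)]; print("  scene",len(q),cv2.minEnclosingCircle(q[:,:2].astype(np.float32)), [round(float(x),1) for x in np.r_[circ(q)[0],circ(q)[1]]])
# bracket lips
for name,X,(a,b,c,d) in (("top",P,(195,285,380,465)),("scene",Q,(235,320,165,260))):
    m=((X[...,2]>80)&(X[...,2]<92)).astype(np.uint8); m2=np.zeros_like(m); m2[a:b,c:d]=m[a:b,c:d]
    n,L,st,ce=cv2.connectedComponentsWithStats(m2)
    for i in range(1,n):
        if st[i,4]>40:
            s=X[L==i]; print(name,st[i],cv2.minAreaRect(s[:,:2].astype(np.float32)),np.median(s[:,2]))
# heights of neighbours
for n,(u,v) in dict(purA=(360,328),purB=(292,244),green=(285,289),oil=(329,207),counter=(233,243),mailer=(179,284),box=(300,178),spec=(442,296),stain=(220,180),beaker=(365,175),brush=(480,218)).items():
    s=P[v-16:v+16,u-22:u+22].reshape(-1,3); s=s[s[:,2]>14]; c,r=cv2.minEnclosingCircle(s[:,:2].astype(np.float32)); print(n,np.round(c),round(r),np.nanmax(s[:,2]).round())
E
```

```text
table z 0.04219315432192161 -0.8407775179120449
small (436.75299072265625, 180.32150268554688) 61.10719299316406 480 [435.46036273 179.50469948   5.3338054 ]
med (648.187255859375, 125.5526123046875) 71.54731750488281 642 [645.73491011 124.99487846   5.27604448]
large (601.4937133789062, 302.8503723144531) 82.6605224609375 855 [598.8632946  304.74656864   5.10753054]
128 142 172 62 ((442.2822265625, -40.60017013549805), 16.738525390625) [442.28809399 -40.39033667 134.99862702] 135.04072174023383
  scene 110 ((444.9930114746094, -40.47636795043945), 18.247379302978516) [445.3, -39.0, 14.8]
95 109 409 185 ((442.02105712890625, -40.239036560058594), 26.805953979492188) [442.35836396 -40.46887475 103.85272982] 104.1419791595331
  scene 224 ((446.28961181640625, -38.46910858154297), 27.269817352294922) [445.7, -39.1, 21.8]
60 75 522 220 ((442.12457275390625, -40.16130065917969), 34.66494369506836) [440.51352649 -40.81023708  69.59899812] 69.51933056345399
  scene 302 ((445.2745361328125, -39.14908218383789), 35.207374572753906) [446.1, -39.2, 28.6]
15 50 283 25 ((443.9429016113281, -39.93
[... 362 characters left out ...]
(529.23046875, -310.8016357421875), (19.035810470581055, 94.94139099121094), 38.097373962402344) 84.12030324612783
scene [169 239  37  38 400] ((531.5158081054688, -309.115234375), (21.170026779174805, 95.55870819091797), 37.55253982543945) 83.13930012459662
scene [201 254  36  40 418] ((592.4680786132812, -261.9991455078125), (21.202714920043945, 95.98831176757812), 37.92226028442383) 83.23788475199632
purA [ 325. -136.] 45 106.0
purB [540.  49.] 27 108.0
green [428.  64.] 27 108.0
oil [660. -23.] 45 91.0
counter [559. 226.] 46 49.0
mailer [440. 349.] 44 32.0
box [721.  33.] 60 45.0
spec [ 414. -336.] 22 65.0
stain [712. 243.] 28 83.0
beaker [ 723. -134.] 32 89.0
brush [ 615. -441.] 60 28.0
```

View pics/br.png

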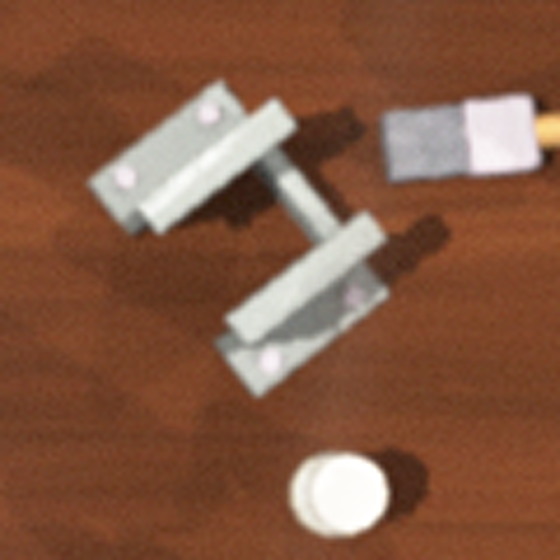

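The bracket crop shows the stop bar at (310,200), so the channel entry is at lower left and +x points at yaw -0.907, towards -y. The bracket origin is about (560.8,-286.3) and the stack about (444,-40). Tool yaw 0.663 puts the finger line along the channel, so I'll use it throughout.

Units first: shifts go in shares of 0.5 m and turns go in shares of 2 pi rad. So -0.3492 m / 0.5 = -0.6984, 0.0404 m / 0.5 = 0.0808, -0.316 rad / 6.2832 = -0.0503.

move_arm:
  motion:
    - [0,0,-0.0064,0.0808,-0.0872,-0.006,0.085]
    - [0,0,-0.0127,0.1616,-0.1746,-0.012,0.085]
    - [0,0,-0.0191,0.2424,-0.262,-0.018,0.085]
    - [0,0,-0.0255,0.3232,-0.3492,-0.024,0.085]
    - [0,0,-0.0318,0.404,-0.4366,-0.03,0.085]
    - [0,0,-0.0382,0.4848,-0.524,-0.036,0.085]
    - [0,0,-0.0446,0.5656,-0.6112,-0.038,0.085]
    - [0,0,-0.0503,0.6464,-0.6984,-0.038,0.085]

```text
clock: 1.1
eef_pos: [398.1, -147.8, 250.4]
tcp_rot: [3.141, -0.0, 0.664]
contact_force: [1.6, 0.1, 0.5]
opening: 0.99
grasp_force: 0.0
```

move_arm:
  motion:
    - [0,0,0,0.08,-0.044,0,0.085]
    - [0,0,0,0.15,-0.084,0,0.085]
    - [0,0,0,0.2,-0.11,0,0.085]
    - [0,0,0,0.208,-0.116,0,0.085]
    - [0,0,0,0.208,-0.116,0,0.085]

```text
clock: 1.72
eef_pos: [443.6, -40.0, 250.1]
tcp_rot: [-3.141, 0.001, 0.664]
contact_force: [-0.1, -1.0, 0.6]
opening: 0.997
grasp_force: 0.0
```

```bash
cat >> h.py <<'E'
def wcloud():
    p=camera_params("wrist"); im,d=grab_frame("wrist"); K=np.array(p["camera_matrix"]);T=np.array(p["world_from_camera"])
    v,u=np.mgrid[:480,:640]; a=(u-K[0,2])/K[0,0]; b=(v-K[1,2])/K[1,1]; r=np.hypot(a,b)+1e-9
    t=np.tan(np.clip(r,0,1.5)); P=np.stack([a/r*t*d,b/r*t*d,d],-1)@T[:3,:3].T+T[:3,3]; P[d==0]=np.nan
    return im,d,P
E
python3 - <<'E'
from h import *
s=sensors.sense(); print(s["clock"],s["eef_pos"],s["tcp_rot"],s["contact_force"],s["qpos"])
im,d,P=wcloud(); cv2.imwrite("pics/w1.png",im[:,:,::-1]); np.save("w1.npy",P)
for lo,hi in((131,141),(98,109),(64,75)):
    m=(P[...,2]>lo)&(P[...,2]<hi)&(np.hypot(P[...,0]-444,P[...,1]+40)<45); t=P[m]; print(lo,len(t),t.mean(0),cv2.minEnclosingCircle(t[:,:2].astype(np.float32)))
E
```

```text
1.725 [443.60077917 -39.97821224 250.05592075] [-3.14134369e+00  6.99430580e-04  6.63625936e-01] [-0.1474816  -1.03008952  0.64143473] [-9.30168720e-02  4.69252191e-02  1.97634944e+00 -3.32475467e-04
  1.11899751e+00  8.14298862e-01]
131 771 [443.5369962  -37.85277277 135.22353323] ((443.439208984375, -37.615352630615234), 17.288469314575195)
98 1495 [449.05918715 -33.99526252 103.4670362 ] ((443.5545654296875, -37.751609802246094), 27.080961227416992)
64 1319 [455.42208019 -29.09212801  69.47069362] ((443.4290771484375, -38.014251708984375), 35.196128845214844)
```

View pics/w1.png

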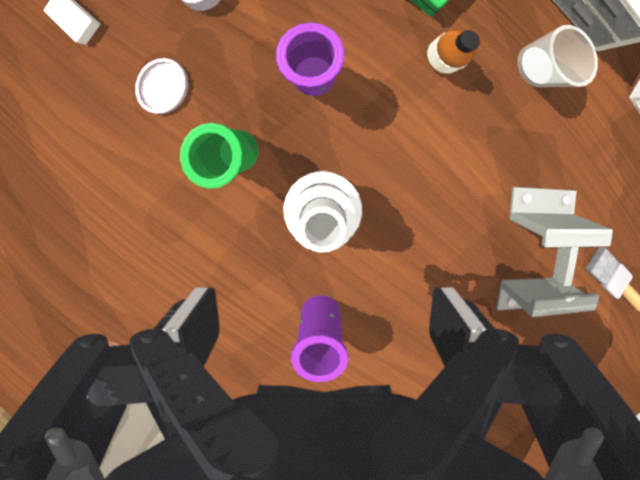

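Wrist view: the stack's mouth at (323,228) sits between the fingers, and depth puts it at (443.5,-37.8). I'll lower, grip the small pot, and re-measure the bracket from the same view.

move_arm:
  motion:
    - [0,0,0,0.0024,-0.0034,0.08,0.085]
    - [0,0,0,0.0024,-0.0034,0.16,0.07]
    - [0,0,0,0.0024,-0.0034,0.22,0.06]
    - [0,0,0,0.0024,-0.0034,0.26,0.05]
    - [0,0,0,0.0024,-0.0034,0.28,0.042]
    - [0,0,0,0.0024,-0.0034,0.28,0.02]
    - [0,0,0,0.0024,-0.0034,0.28,0.02]
    - [0,0,0,0.0024,-0.0034,0.28,0.02]
  grip_force: 60

```text
clock: 2.78
eef_pos: [444.0, -37.8, 110.7]
tcp_rot: [3.141, -0.0, 0.663]
contact_force: [0.2, -0.2, -6.5]
opening: 0.387
grasp_force: 60.0
```

```bash
python3 - <<'E'
from h import *
P=np.load("w1.npy"); m=((P[...,2]>80)&(P[...,2]<90)&(np.hypot(P[...,0]-561,P[...,1]+286)<90)).astype(np.uint8)
n,L,st,ce=cv2.connectedComponentsWithStats(m)
for i in range(1,n):
    if st[i,4]>60: s=P[L==i]; print(st[i],cv2.minAreaRect(s[:,:2].astype(np.float32)),np.median(s[:,2]))
for n,(u,v) in dict(small=(244,286),med=(267,207),large=(199,224)).items():
    for X in (np.load("topP.npy"),np.load("sceneP.npy")):
        c0=np.load("topP.npy")[v,u,:2]; m=(X[...,2]>6.5)&(X[...,2]<15)&(np.hypot(X[...,0]-c0[0],X[...,1]-c0[1])<52)
        t=X[m]; print(n,m.sum(),cv2.minEnclosingCircle(t[:,:2].astype(np.float32)) if m.sum()>9 else 0)
s=sensors.sense(); print(s["eef_pos"],s["opening"]*85.4,s["contact_force"])
E
```

```text
[ 544  228   69   20 1263] ((590.63232421875, -261.5504150390625), (20.288341522216797, 96.51404571533203), 38.07279968261719) 83.55929543396832
[ 530  294   69   23 1081] ((530.0639038085938, -308.32489013671875), (20.162500381469727, 96.19985961914062), 37.71553421020508) 83.46305368988192
small 171 ((436.28802490234375, 179.96051025390625), 50.702606201171875)
small 112 ((438.0024108886719, 180.47169494628906), 32.13322830200195)
med 200 ((643.5521240234375, 126.23789978027344), 48.84123229980469)
med 198 ((649.0860595703125, 125.47551727294922), 39.014896392822266)
large 260 ((597.8529663085938, 303.8089294433594), 50.22514343261719)
large 207 ((602.6914672851562, 304.73614501953125), 46.38532638549805)
[443.97481733 -37.79065597 110.68370343] 33.04246553598175 [ 0.21694807 -0.24160713 -6.48977068]
```

To row units: -0.012 m / 0.5 = -0.024, -0.009 m / 0.5 = -0.018.

move_arm:
  motion:
    - [0,0,0,0,0,-0.004,0.02]
    - [0,0,0,0,0,-0.01,0.02]
    - [0,0,0,0,0,-0.018,0.02]
    - [0,0,0,0,0,-0.024,0.02]
    - [0,0,0,0,0,-0.024,0.02]

```text
clock: 3.4
eef_pos: [444.1, -37.8, 122.6]
tcp_rot: [3.141, -0.0, 0.663]
contact_force: [-0.5, 0.2, -5.9]
opening: 0.386
grasp_force: 60.0
```

```bash
python3 - <<'E'
from h import *
s=sensors.sense(); print(s["eef_pos"],s["contact_force"],s["wrist_torque"])
Q=cloud("scene")[2]; X=Q[140:235,270:330]
for lo,hi in((70,83),(108,120),(140,153)):
    t=X[(X[...,2]>lo)&(X[...,2]<hi)]; print(lo,len(t),np.percentile(t[:,2],[5,50,95]).round(1) if len(t) else 0, t[:,:2].mean(0))
E
```

```text
[444.14712541 -37.75766037 122.59915619] [-0.49550703  0.18693078 -5.89884441] [ 0.02983578 -0.00047143  0.02744271]
70 242 [74.5 80.8 82.7] [459.24337207 -40.33059189]
108 183 [109.5 115.6 118.3] [459.22148145 -39.67191371]
140 131 [140.9 146.8 152.3] [452.34422822 -35.68922553]
```

To row units: 0.166 m / 0.5 = 0.332, 0.161 m / 0.5 = 0.322.

move_arm:
  motion:
    - [0,0,0,-0.006,0.016,0,0.02]
    - [0,0,0,-0.02,0.056,0,0.02]
    - [0,0,0,-0.04,0.112,0,0.02]
    - [0,0,0,-0.064,0.176,0,0.02]
    - [0,0,0,-0.088,0.24,0,0.02]
    - [0,0,0,-0.106,0.292,0,0.02]
    - [0,0,0,-0.118,0.322,0,0.02]
    - [0,0,0,-0.121,0.332,0,0.02]

```text
clock: 4.45
eef_pos: [498.2, -206.5, 122.0]
tcp_rot: [-3.141, 0.0, 0.662]
contact_force: [0.2, -0.4, -6.7]
opening: 0.387
grasp_force: 60.4
```

To row units: 0.009 m / 0.5 = 0.018, 0.007 m / 0.5 = 0.014.

move_arm:
  motion:
    - [0,0,0,0,0,0.006,0.02]
    - [0,0,0,0,0,0.014,0.02]
    - [0,0,0,0,0,0.018,0.02]
    - [0,0,0,0,0,0.018,0.02]

```text
clock: 4.95
eef_pos: [498.2, -205.4, 113.1]
tcp_rot: [-3.141, 0.0, 0.663]
contact_force: [-0.1, 1.3, -6.2]
opening: 0.389
grasp_force: 60.4
```

```bash
python3 - <<'E'
from h import *
s=sensors.sense(); print(s["eef_pos"],s["contact_force"],s["wrist_torque"])
u=np.array([.616,-.788]);n=np.array([.788,.616]); o=np.array([560.35,-284.9]); d=o-s["eef_pos"][:2]; print("remaining along,across",d@u,d@n)
im,_,P=cloud("top"); X=P
def near(z0,z1,r): 
    m=(X[...,2]>z0)&(X[...,2]<z1)&(np.hypot(X[...,0]-s["eef_pos"][0],X[...,1]-s["eef_pos"][1])<r); return X[m]
for z in((66,77),(100,111)):
    t=near(*z,50); print(z,len(t),cv2.minEnclosingCircle(t[:,:2].astype(np.float32)),np.median(t[:,2]))
L=X[195:285,380:465]; L=L[(L[:,:,2]>80)&(L[:,:,2]<90)]; a=L[:,:2]@n; print("lips across: range",[np.percentile(a[k],[2,98]).round(1) for k in (a<o@n,a>o@n)], [len(L)])
im,_,P=cloud("scene"); X=P
for z in((66,77),(100,111)):
    t=near(*z,50); print(z,len(t),cv2.minEnclosingCircle(t[:,:2].astype(np.float32)),np.median(t[:,2]), (t[:,:2]@n).min(),(t[:,:2]@n).max())
L=X[235:320,165:260]; L=L[(L[:,:,2]>80)&(L[:,:,2]<90)]; a=L[:,:2]@n; a=a[abs(a-o@n)<60]; print("lips",[np.percentile(a[k],[2,98]).round(1) for k in (a<o@n,a>o@n)],o@n)
cv2.imwrite("pics/s2.png",cv2.resize(im[150:350,120:360],(720,600))[:,:,::-1])
E
```

```text
[ 498.15614808 -205.36306373  113.08301897] [-0.1475165   1.30004514 -6.23573547] [ 0.02945628 -0.00843274  0.0363429 ]
remaining along,across 100.9865185618057 0.014002566524247584
(66, 77) 32 ((471.306640625, -208.45289611816406), 15.703978538513184) 71.38638106283872
(100, 111) 5 ((471.9932556152344, -203.2400360107422), 3.982062578201294) 103.10214443671748Traceback (most recent call last):
  File "<stdin>", line 9, in <module>
    return _quantile_unchecked(
        a, q, axis, out, overwrite_input, method, keepdims, weights)
    return _ureduce(a,
                    func=_quantile_ureduce_func,
    ...<5 lines>...
                    overwrite_input=overwrite_input,
                    method=method)
    r = func(a, **kwargs)
    result = _quantile(arr,
                       quantiles=q,
    ...<2 lines>...
                       out=out,
                       weights=wgt)
    slices_having_nans = np.isnan(arr[-1, ...])
                                  ~~~^^^^^^^^^
IndexError: index -1 is out of bounds for axis 0 with size 0
```

```bash
python3 - <<'E'
from h import *
s=sensors.sense()
n=np.array([.788,.616]); o=np.array([560.35,-284.9])
im,_,X=cloud("scene")
def near(z0,z1,r): 
    m=(X[...,2]>z0)&(X[...,2]<z1)&(np.hypot(X[...,0]-s["eef_pos"][0],X[...,1]-s["eef_pos"][1])<r); return X[m]
for z in((62,77),(97,111)):
    t=near(*z,50); print(z,len(t),cv2.minEnclosingCircle(t[:,:2].astype(np.float32)),np.percentile(t[:,2],[50,95]), (t[:,:2]@n).min(),(t[:,:2]@n).max())
L=X[235:320,165:260]; L=L[(L[:,:,2]>80)&(L[:,:,2]<90)]; a=L[:,:2]@n; a=a[abs(a-o@n)<60]; print("lips",[np.percentile(a[k],[2,98]).round(1) for k in (a<o@n,a>o@n)],o@n,s["eef_pos"][:2]@n)
cv2.imwrite("pics/s2.png",cv2.resize(im[150:350,120:360],(720,600))[:,:,::-1])
E
```

```text
(62, 77) 347 ((501.4016418457031, -206.4146270751953), 35.27901840209961) [70.42607319 74.35383636] 232.9340997195874 301.9493079521799
(97, 111) 211 ((500.44940185546875, -204.05262756347656), 27.450305938720703) [104.56462257 108.68740169] 250.20205180038943 295.0900460933078
lips [array([219.2, 238.9]), array([275.1, 315.1])] 266.05740000000003 266.04732567460474
```

View pics/s2.png

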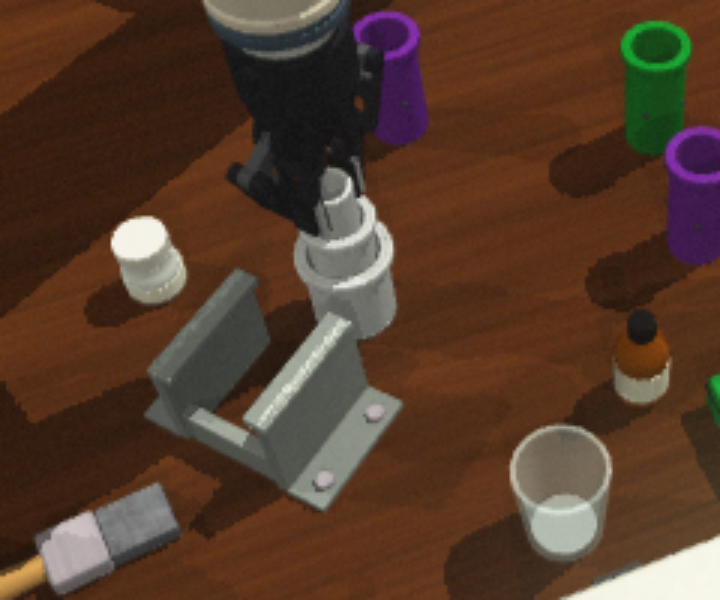

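The picture shows the stack at (345,270), upright in front of the channel mouth, which lies between the lips at (245,275) and (345,325). It is aligned within about 1 mm, so I'll slide it in.

move_arm:
  motion:
    - [0,0,0,-0.001,0.008,0,0.02]
    - [0,0,0,-0.001,0.022,0,0.02]
    - [0,0,0,-0.001,0.038,0,0.02]
    - [0,0,0,-0.001,0.056,0,0.02]
    - [0,0,0,-0.001,0.074,0,0.02]
    - [0,0,0,-0.001,0.09,0,0.02]
    - [0,0,0,-0.001,0.1,0,0.02]

```text
clock: 5.92
eef_pos: [529.1, -246.0, 113.2]
tcp_rot: [3.142, -0.0, 0.663]
contact_force: [0.5, 0.7, -7.0]
opening: 0.386
grasp_force: 60.5
```

To row units: 0.05 m / 0.5 = 0.1, 0.046 m / 0.5 = 0.092.

move_arm:
  motion:
    - [0,0,0,0,0.008,0,0.02]
    - [0,0,0,0,0.024,0,0.02]
    - [0,0,0,0,0.042,0,0.02]
    - [0,0,0,0,0.06,0,0.02]
    - [0,0,0,0,0.078,0,0.02]
    - [0,0,0,0,0.092,0,0.02]
    - [0,0,0,0,0.1,0,0.02]
    - [0,0,0,0,0.1,0,0.02]

```text
clock: 6.92
eef_pos: [559.6, -285.1, 113.2]
tcp_rot: [-3.142, 0.0, 0.663]
contact_force: [-0.2, 0.7, -6.4]
opening: 0.385
grasp_force: 60.5
```

```bash
python3 - <<'E'
from h import *
s=sensors.sense()
print(s["eef_pos"],s["contact_force"],s["wrist_torque"])
im,_,X=cloud("scene")
cv2.imwrite("pics/s3.png",cv2.resize(im[180:340,130:290],(600,600))[:,:,::-1])
m=(np.hypot(X[...,0]-s["eef_pos"][0],X[...,1]-s["eef_pos"][1])<33)
for z in((64,78),(98,112)):
    t=X[m&(X[...,2]>z[0])&(X[...,2]<z[1])]; print(len(t),cv2.minEnclosingCircle(t[:,:2].astype(np.float32)),np.percentile(t[:,2],[50,95]))
E
```

```text
[ 559.5644626  -285.11039009  113.20328569] [-0.15310429  0.73008043 -6.41112078] [0.00586247 0.0255753  0.03754196]
196 ((559.6040649414062, -285.1107177734375), 32.8543586730957) [71.26090922 76.5836784 ]
250 ((562.590087890625, -283.9456481933594), 26.858171463012695) [104.3396982  110.11915116]
```

View pics/s3.png

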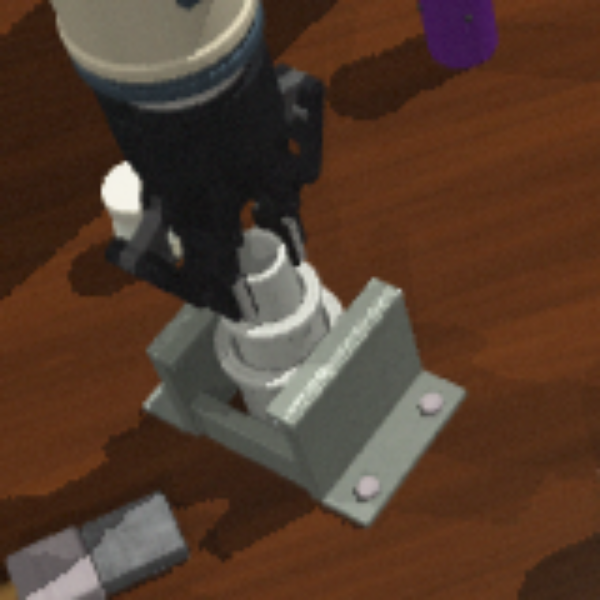

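Seated under the lips: the large collar at (270,375) is between the walls, with no side force. I'll pull the small pot up.

To row units: -0.042 m / 0.5 = -0.084, -0.036 m / 0.5 = -0.072.

move_arm:
  motion:
    - [0,0,0,0,0,-0.006,0.02]
    - [0,0,0,0,0,-0.014,0.02]
    - [0,0,0,0,0,-0.024,0.02]
    - [0,0,0,0,0,-0.036,0.02]
    - [0,0,0,0,0,-0.048,0.02]
    - [0,0,0,0,0,-0.06,0.02]
    - [0,0,0,0,0,-0.072,0.02]
    - [0,0,0,0,0,-0.084,0.02]

```text
clock: 7.98
eef_pos: [559.8, -285.2, 156.4]
tcp_rot: [3.14, -0.0, 0.663]
contact_force: [-1.2, -1.0, -1.9]
opening: 0.384
grasp_force: 61.7
```

To row units: -0.074 m / 0.5 = -0.148, -0.07 m / 0.5 = -0.14.

move_arm:
  motion:
    - [0,0,0,0,0,-0.012,0.02]
    - [0,0,0,0,0,-0.028,0.02]
    - [0,0,0,0,0,-0.048,0.02]
    - [0,0,0,0,0,-0.072,0.02]
    - [0,0,0,0,0,-0.1,0.02]
    - [0,0,0,0,0,-0.124,0.02]
    - [0,0,0,0,0,-0.14,0.02]
    - [0,0,0,0,0,-0.148,0.02]

```text
clock: 8.98
eef_pos: [559.6, -285.0, 229.9]
tcp_rot: [3.141, -0.0, 0.663]
contact_force: [0.7, 0.0, -2.1]
opening: 0.386
grasp_force: 61.8
```

```bash
python3 - <<'E'
from h import *
s=sensors.sense()
print(s["eef_pos"],s["contact_force"],s["wrist_torque"])
im,_,X=cloud("scene")
cv2.imwrite("pics/s4.png",cv2.resize(im[130:330,110:310],(600,600))[:,:,::-1])
E
```

```text
[ 559.63269027 -285.02251592  229.91647094] [ 0.68213511  0.04025111 -2.11815827] [ 0.03029526 -0.01559672 -0.01161666]
```

View pics/s4.png

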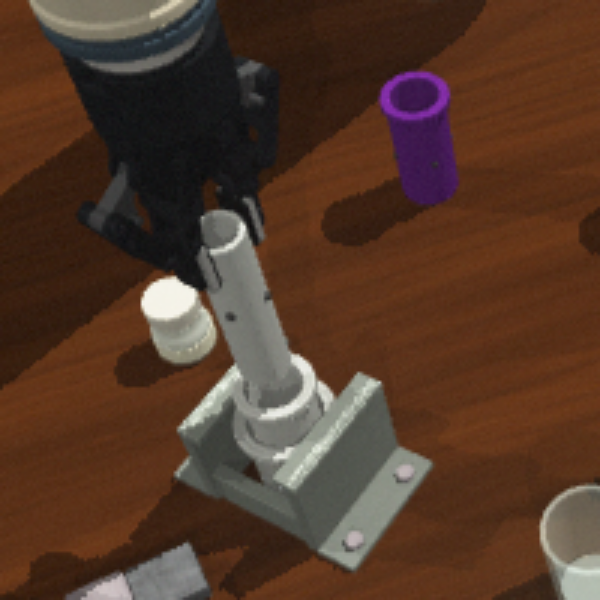

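Small pot is out; its bottom hangs around (290,380) in the picture, clear above the medium pot. Carrying it to the small dish.

move_arm:
  motion:
    - [0,0,0,0.0064,-0.0146,-0.006,0.02]
    - [0,0,0,0.0238,-0.0552,-0.014,0.02]
    - [0,0,0,0.0522,-0.1212,-0.02,0.02]
    - [0,0,0,0.0884,-0.2058,-0.02,0.02]
    - [0,0,0,0.128,-0.2976,-0.02,0.02]
    - [0,0,0,0.1674,-0.3894,-0.02,0.02]
    - [0,0,0,0.207,-0.4812,-0.02,0.02]
    - [0,0,0,0.2464,-0.5732,-0.02,0.02]

```text
clock: 10.02
eef_pos: [478.6, 19.1, 239.4]
tcp_rot: [-3.141, -0.0, 0.663]
contact_force: [-0.2, -0.9, -2.9]
opening: 0.387
grasp_force: 61.8
```

To row units: -0.1561 m / 0.5 = -0.3122, -0.1552 m / 0.5 = -0.3104.

move_arm:
  motion:
    - [0,0,0,0.0356,-0.0828,0,0.02]
    - [0,0,0,0.0672,-0.1562,0,0.02]
    - [0,0,0,0.0932,-0.2166,0,0.02]
    - [0,0,0,0.1122,-0.2606,0,0.02]
    - [0,0,0,0.1248,-0.29,0,0.02]
    - [0,0,0,0.1312,-0.3048,0,0.02]
    - [0,0,0,0.1336,-0.3104,0,0.02]
    - [0,0,0,0.1344,-0.3122,0,0.02]

```text
clock: 11.02
eef_pos: [437.2, 180.8, 239.2]
tcp_rot: [3.141, 0.0, 0.662]
contact_force: [0.2, 0.0, -2.2]
opening: 0.386
grasp_force: 61.8
```

```bash
python3 - <<'E'
from h import *
s=sensors.sense()
print(s["clock"],s["eef_pos"],s["contact_force"])
im,_,X=wcloud(); e=s["eef_pos"]
m=(X[...,2]>5)&(X[...,2]<16)&(np.hypot(X[...,0]-437,X[...,1]-181)<40); t=X[m]; print("dish wrist",len(t),cv2.minEnclosingCircle(t[:,:2].astype(np.float32)),t.mean(0))
im,_,X=cloud("scene")
m=(np.hypot(X[...,0]-e[0],X[...,1]-e[1])<24)&(X[...,2]>80)&(X[...,2]<215); t=X[m]; print("pot scene",len(t),t[:,2].min(),np.percentile(t[:,2],[1,5]),t.mean(0))
m=(X[...,2]>5)&(X[...,2]<16)&(np.hypot(X[...,0]-437,X[...,1]-181)<40); t=X[m]; print("dish scene",len(t),cv2.minEnclosingCircle(t[:,:2].astype(np.float32)))
E
```

```text
11.025 [437.18264176 180.84404509 239.21626205] [ 0.23096025  0.01230927 -2.23178041]
dish wrist 651 ((436.8381652832031, 181.46473693847656), 31.038354873657227) [443.69801544 186.95869196   8.75652947]
pot scene 440 135.33201595669163 [139.62042464 143.1499676 ] [448.74894929 173.97834877 177.59470475]
dish scene 167 ((437.9873046875, 179.498046875), 31.828397750854492)
```

To row units: 0.128 m / 0.5 = 0.256, 0.125 m / 0.5 = 0.25.

move_arm:
  motion:
    - [0,0,0,0,0,0.02,0.02]
    - [0,0,0,0,0,0.06,0.02]
    - [0,0,0,0,0,0.11,0.02]
    - [0,0,0,0,0,0.16,0.02]
    - [0,0,0,0,0,0.204,0.02]
    - [0,0,0,0,0,0.234,0.02]
    - [0,0,0,0,0,0.25,0.02]
    - [0,0,0,0,0,0.256,0.02]

```text
clock: 12.12
eef_pos: [437.2, 181.1, 111.0]
tcp_rot: [-3.142, 0.0, 0.663]
contact_force: [0.2, 0.2, -1.5]
opening: 0.384
grasp_force: 61.8
```

move_arm:
  motion:
    - [0,0,0,0,0,0.002,0.02]
    - [0,0,0,0,0,0.004,0.02]
    - [0,0,0,0,0,0.006,0.02]
    - [0,0,0,0,0,0.008,0.02]
    - [0,0,0,0,0,0.008,0.02]

```text
clock: 12.75
eef_pos: [437.1, 181.2, 107.3]
tcp_rot: [-3.142, 0.0, 0.663]
contact_force: [-0.6, -0.9, -1.5]
opening: 0.384
grasp_force: 61.8
```

```bash
python3 - <<'E'
from h import *
s=sensors.sense()
print(s["clock"],s["eef_pos"],s["contact_force"],s["wrist_torque"])
im,_,X=cloud("scene")
e=s["eef_pos"];m=(np.hypot(X[...,0]-e[0],X[...,1]-e[1])<22)&(X[...,2]>11)&(X[...,2]<145); t=X[m]; print(len(t),t[:,2].min(),np.percentile(t[:,2],[1,50,98,99.5]))
E
```

```text
12.75 [437.12262324 181.17340976 107.26277997] [-0.60446956 -0.88026627 -1.45461063] [-4.41142662e-05 -1.23234813e-02  1.40571376e-03]
511 11.26238298537703 [ 13.21554803  70.35352827 136.00016232 142.12310567]
```

To row units: 0.001 m / 0.5 = 0.002, 0.0005 m / 0.5 = 0.001.

move_arm:
  motion:
    - [0,0,0,0,0,0.001,0.02]
    - [0,0,0,0,0,0.002,0.02]
    - [0,0,0,0,0,0.002,0.02]

```text
clock: 13.18
eef_pos: [437.1, 181.2, 106.2]
tcp_rot: [-3.142, 0.0, 0.663]
contact_force: [-0.3, 0.2, -1.9]
opening: 0.385
grasp_force: 61.8
```

To row units: 0.001 m / 0.5 = 0.002, 0.0005 m / 0.5 = 0.001.

move_arm:
  motion:
    - [0,0,0,0,0,0.001,0.02]
    - [0,0,0,0,0,0.002,0.02]
    - [0,0,0,0,0,0.002,0.02]

```text
clock: 13.55
eef_pos: [437.2, 181.2, 105.3]
tcp_rot: [3.142, -0.0, 0.663]
contact_force: [-0.0, -0.0, -0.6]
opening: 0.382
grasp_force: 62.0
```

Close to contact; I'll go down until the force shows it.

To row units: 0.001 m / 0.5 = 0.002, 0.0005 m / 0.5 = 0.001.

move_arm:
  motion:
    - [0,0,0,0,0,0.001,0.02]
    - [0,0,0,0,0,0.002,0.02]
    - [0,0,0,0,0,0.002,0.02]

```text
clock: 13.92
eef_pos: [437.8, 181.5, 105.3]
tcp_rot: [3.141, -0.001, 0.663]
contact_force: [-2.2, -1.9, 12.0]
opening: 0.387
grasp_force: 63.2
```

To row units: -0.09 m / 0.5 = -0.18, -0.04 m / 0.5 = -0.08.

move_arm:
  motion:
    - [0,0,0,0,0,-0.0016,0.02]
    - [0,0,0,0,0,-0.0016,0.04]
    - [0,0,0,0,0,-0.0016,0.05]
    - [0,0,0,0,0,-0.0016,0.06]
    - [0,0,0,0,0,-0.0016,0.07]
    - [0,0,0,0,0,-0.02,0.085]
    - [0,0,0,0,0,-0.08,0.085]
    - [0,0,0,0,0,-0.18,0.085]

```text
clock: 14.92
eef_pos: [436.2, 180.8, 194.7]
tcp_rot: [-3.141, 0.003, 0.663]
contact_force: [0.5, 0.1, 0.5]
opening: 0.993
grasp_force: 0.0
```

```bash
python3 - <<'E'
from h import *
s=sensors.sense()
print(s["clock"],s["eef_pos"],s["contact_force"],s["opening"])
im,_,X=wcloud()
m=(np.hypot(X[...,0]-437,X[...,1]-181)<30)&(X[...,2]>126)&(X[...,2]<142); t=X[m]; print("rim",len(t),cv2.minEnclosingCircle(t[:,:2].astype(np.float32)),t.mean(0))
E
```

```text
14.925 [436.16650986 180.77031714 194.66317572] [0.52538207 0.14101325 0.45189807] 0.9931621459945308
rim 1220 ((437.90997314453125, 181.78668212890625), 17.225040435791016) [438.33594414 182.13519175 131.00357553]
```

Small pot stands in its dish: rim at 131 mm, centred within 1.5 mm. Returning to the bracket for the medium pot.

To row units: 0.39 m / 0.5 = 0.78, 0.3398 m / 0.5 = 0.6796.

move_arm:
  motion:
    - [0,0,0,-0.016,0.0368,-0.04,0.085]
    - [0,0,0,-0.0552,0.1286,-0.07,0.085]
    - [0,0,0,-0.1026,0.2388,-0.09,0.085]
    - [0,0,0,-0.15,0.349,-0.09,0.085]
    - [0,0,0,-0.1974,0.4592,-0.09,0.085]
    - [0,0,0,-0.2448,0.5694,-0.09,0.085]
    - [0,0,0,-0.2922,0.6796,-0.09,0.085]
    - [0,0,0,-0.3356,0.78,-0.09,0.085]

```text
clock: 15.98
eef_pos: [545.2, -231.8, 239.9]
tcp_rot: [3.141, -0.001, 0.662]
contact_force: [0.0, 0.6, 0.1]
opening: 0.996
grasp_force: 0.0
```

To row units: 0.0527 m / 0.5 = 0.1054, 0.048 m / 0.5 = 0.096.

move_arm:
  motion:
    - [0,0,0,-0.0292,0.068,0,0.085]
    - [0,0,0,-0.0412,0.096,0,0.085]
    - [0,0,0,-0.0452,0.1054,0,0.085]
    - [0,0,0,-0.0452,0.1054,0,0.085]

```text
clock: 16.48
eef_pos: [559.3, -284.1, 239.4]
tcp_rot: [-3.141, -0.0, 0.663]
contact_force: [0.0, -1.1, 0.1]
opening: 0.996
grasp_force: 0.0
```

```bash
python3 - <<'E'
from h import *
s=sensors.sense(); e=s["eef_pos"]
print(s["clock"],e,s["tcp_rot"],s["contact_force"])
im,_,X=wcloud(); u=np.array([.616,-.788]);n=np.array([.788,.616])
cv2.imwrite("pics/w5.png",im[:,:,::-1])
for z,r in(((97,112),32),((62,76),34)):
  m=(np.hypot(X[...,0]-e[0],X[...,1]-e[1])<r+6)&(X[...,2]>z[0])&(X[...,2]<z[1]); t=X[m]; c,R=cv2.minEnclosingCircle(t[:,:2].astype(np.float32)); print(z,len(t),c,R,np.median(t[:,2]),"tool shift x,y:",(np.array(c)-e[:2])@n,(np.array(c)-e[:2])@u)
E
```

```text
16.475 [ 559.34440847 -284.05373159  239.36566166] [-3.14114477e+00 -1.19368397e-04  6.63254095e-01] [ 0.04589375 -1.12336361  0.11531739]
(97, 112) 1994 (559.1485595703125, -283.93096923828125) 27.177309036254883 104.4252857907932 tool shift x,y: -0.07870731983397308 -0.21737965419632452
(62, 76) 1241 (559.7571411132812, -284.3194274902344) 35.04285430908203 69.48744772491114 tool shift x,y: 0.16156465282227692 0.463611678811488
```

View pics/w5.png

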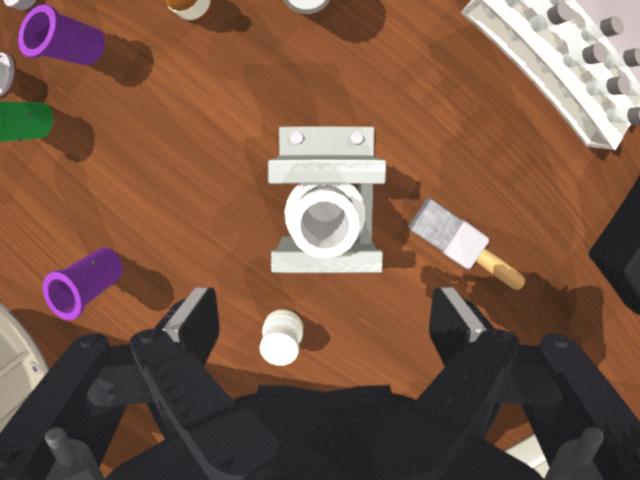

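The wrist view shows the medium pot's collar at (326,218) centred between the lips at rows 170 and 262, and the finger line runs along the channel. Lowering to grip its collar.

To row units: 0.159 m / 0.5 = 0.318, 0.157 m / 0.5 = 0.314.

move_arm:
  motion:
    - [0,0,0,0,0,0.07,0.085]
    - [0,0,0,0,0,0.16,0.085]
    - [0,0,0,0,0,0.24,0.085]
    - [0,0,0,0,0,0.29,0.085]
    - [0,0,0,0,0,0.314,0.075]
    - [0,0,0,0,0,0.318,0.065]
    - [0,0,0,0,0,0.318,0.04]
    - [0,0,0,0,0,0.318,0.04]
  grip_force: 80

```text
clock: 17.52
eef_pos: [559.8, -285.1, 81.1]
tcp_rot: [3.141, -0.0, 0.663]
contact_force: [-0.2, 0.6, -0.5]
opening: 0.601
grasp_force: 83.8
```

move_arm:
  motion:
    - [0,0,0,0,0,0,0.04]
    - [0,0,0,0,0,0,0.04]

```text
clock: 17.77
eef_pos: [559.8, -285.1, 81.0]
tcp_rot: [3.141, -0.001, 0.663]
contact_force: [-1.2, 2.3, 4.4]
opening: 0.596
grasp_force: 84.1
```

```bash
python3 - <<'E'
from h import *
s=sensors.sense(); e=s["eef_pos"]
print(s["clock"],e,s["tcp_rot"],s["contact_force"],s["opening"]*85.4,s["grasp_force"])
E
```

```text
17.775 [ 559.83502819 -285.07714405   80.99851445] [ 3.14081899e+00 -5.16730250e-04  6.62679217e-01] [-1.20649707  2.31822005  4.38500088] 50.93862840771669 84.08720064908266
```

To row units: -0.029 m / 0.5 = -0.058, -0.025 m / 0.5 = -0.05.

move_arm:
  motion:
    - [0,0,0,0,0,-0.004,0.04]
    - [0,0,0,0,0,-0.01,0.04]
    - [0,0,0,0,0,-0.018,0.04]
    - [0,0,0,0,0,-0.026,0.04]
    - [0,0,0,0,0,-0.034,0.04]
    - [0,0,0,0,0,-0.042,0.04]
    - [0,0,0,0,0,-0.05,0.04]
    - [0,0,0,0,0,-0.058,0.04]

```text
clock: 18.77
eef_pos: [560.4, -285.4, 110.7]
tcp_rot: [3.14, -0.001, 0.663]
contact_force: [-0.1, -0.5, -1.7]
opening: 0.587
grasp_force: 87.8
```

```bash
python3 - <<'E'
from h import *
s=sensors.sense(); e=s["eef_pos"]
print(s["clock"],e,s["tcp_rot"],s["contact_force"],s["opening"]*85.4,s["grasp_force"])
im,_,X=cloud("scene")
for z,r in(((60,82),34),((100,142),28)):
  m=(np.hypot(X[...,0]-e[0],X[...,1]-e[1])<r)&(X[...,2]>z[0])&(X[...,2]<z[1]); t=X[m]; print(z,len(t),np.percentile(t[:,2],[5,25,50,75,95]),np.histogram(t[:,2],10))
E
```

```text
18.775 [ 560.43766456 -285.4484882   110.69841145] [ 3.13951781e+00 -9.64572204e-04  6.62802212e-01] [-0.07745934 -0.51726411 -1.69671699] 50.16217131380757 87.81020812690258
(60, 82) 288 [64.64328951 68.17273942 69.93043206 72.96830193 80.40389441] (array([ 6,  9, 14, 72, 87, 28, 11, 15, 19, 27]), array([60.27499316, 62.42982144, 64.58464972, 66.739478  , 68.89430627,
       71.04913455, 73.20396283, 75.35879111, 77.51361939, 79.66844766,
       81.82327594]))
(100, 142) 495 [102.41860027 111.11861803 125.52415439 132.40671398 134.84285673] (array([ 42,  50,  49,  42,  35,  27,  36, 146,  57,  11]), array([100.00390371, 104.19640591, 108.3889081 , 112.5814103 ,
       116.7739125 , 120.9664147 , 125.15891689, 129.35141909,
       133.54392129, 137.73642349, 141.92892568]))
```

To row units: -0.1 m / 0.5 = -0.2, -0.093 m / 0.5 = -0.186.

move_arm:
  motion:
    - [0,0,0,0,0,-0.008,0.04]
    - [0,0,0,0,0,-0.024,0.04]
    - [0,0,0,0,0,-0.05,0.04]
    - [0,0,0,0,0,-0.084,0.04]
    - [0,0,0,0,0,-0.124,0.04]
    - [0,0,0,0,0,-0.16,0.04]
    - [0,0,0,0,0,-0.186,0.04]
    - [0,0,0,0,0,-0.2,0.04]

```text
clock: 19.82
eef_pos: [559.7, -285.1, 210.4]
tcp_rot: [3.141, -0.0, 0.663]
contact_force: [0.1, 0.2, -1.8]
opening: 0.593
grasp_force: 87.8
```

```bash
python3 - <<'E'
from h import *
s=sensors.sense(); e=s["eef_pos"]
print(s["clock"],e,s["tcp_rot"],s["contact_force"],s["opening"]*85.4,s["grasp_force"])
im,_,X=cloud("scene")
for z,r in(((60,82),34),((100,240),26)):
  m=(np.hypot(X[...,0]-e[0],X[...,1]-e[1])<r)&(X[...,2]>z[0])&(X[...,2]<z[1]); t=X[m]; print(z,len(t),np.percentile(t[:,2],[1,5,25,50,75,95]))
cv2.imwrite("pics/s6.png",cv2.resize(im[100:330,110:310],(522,600))[:,:,::-1])
E
```

```text
19.825 [ 559.70497589 -285.07197231  210.36157135] [ 3.14071796e+00 -4.16697031e-04  6.62815471e-01] [ 0.13235644  0.15954432 -1.75701088] 50.67133168700133 87.8116456232965
(60, 82) 317 [60.49483449 61.67748905 66.85305523 68.80924828 70.30890805 78.46057309]
(100, 240) 1195 [135.70967202 141.24129291 168.80557743 198.38974715 219.02042892
 233.02223776]
```

View pics/s6.png

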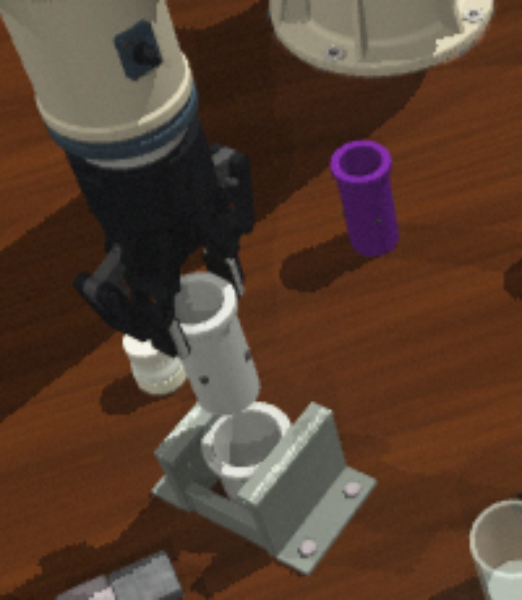

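The picture shows the medium pot at (220,345) hanging clear of the large pot, which is still in the bracket at (245,440). Carrying it to the medium dish.

To row units: 0.2297 m / 0.5 = 0.4594, 0.196 m / 0.5 = 0.392.

move_arm:
  motion:
    - [0,0,0,0.0122,-0.0104,0,0.04]
    - [0,0,0,0.046,-0.0386,0,0.04]
    - [0,0,0,0.101,-0.085,0,0.04]
    - [0,0,0,0.1716,-0.1442,0,0.04]
    - [0,0,0,0.245,-0.206,0,0.04]
    - [0,0,0,0.3186,-0.268,0,0.04]
    - [0,0,0,0.392,-0.3298,0,0.04]
    - [0,0,0,0.4594,-0.3864,0,0.04]

```text
clock: 20.88
eef_pos: [621.2, 12.0, 208.7]
tcp_rot: [-3.141, 0.001, 0.664]
contact_force: [-0.5, -0.1, -3.3]
opening: 0.597
grasp_force: 87.8
```

To row units: 0.0919 m / 0.5 = 0.1838, 0.09 m / 0.5 = 0.18.

move_arm:
  motion:
    - [0,0,0,0.0534,-0.0448,0,0.04]
    - [0,0,0,0.0992,-0.0834,0,0.04]
    - [0,0,0,0.1342,-0.1128,0,0.04]
    - [0,0,0,0.16,-0.1346,0,0.04]
    - [0,0,0,0.1746,-0.1468,0,0.04]
    - [0,0,0,0.18,-0.1516,0,0.04]
    - [0,0,0,0.1838,-0.1546,0,0.04]
    - [0,0,0,0.1838,-0.1546,0,0.04]

```text
clock: 21.88
eef_pos: [646.5, 125.7, 209.3]
tcp_rot: [3.142, 0.0, 0.662]
contact_force: [0.1, -0.0, -1.9]
opening: 0.593
grasp_force: 87.8
```

```bash
python3 - <<'E'
from h import *
s=sensors.sense(); e=s["eef_pos"]
print(s["clock"],e,s["tcp_rot"],s["contact_force"])
im,_,X=wcloud()
m=(X[...,2]>6)&(X[...,2]<16)&(np.hypot(X[...,0]-646,X[...,1]-126)<48); t=X[m]; print("dish wrist",len(t),cv2.minEnclosingCircle(t[:,:2].astype(np.float32)))
im,_,X=cloud("scene")
m=(X[...,2]>6)&(X[...,2]<16)&(np.hypot(X[...,0]-646,X[...,1]-126)<48); t=X[m]; print("dish scene",len(t),cv2.minEnclosingCircle(t[:,:2].astype(np.float32)))
m=(np.hypot(X[...,0]-e[0],X[...,1]-e[1])<26)&(X[...,2]>100)&(X[...,2]<240); t=X[m]; print(len(t),np.percentile(t[:,2],[0,1,5]))
E
```

```text
21.875 [646.54596306 125.66340716 209.31205915] [3.14154202e+00 8.84609218e-05 6.62216423e-01] [ 0.07111449 -0.02572426 -1.86672155]
dish wrist 724 ((648.4013061523438, 126.15214538574219), 38.087074279785156)
dish scene 225 ((648.6342163085938, 124.57868194580078), 39.50552749633789)
806 [129.82603421 133.56082142 137.74838611]
```

To row units: 0.125 m / 0.5 = 0.25, 0.123 m / 0.5 = 0.246.

move_arm:
  motion:
    - [0,0,0,0.002,0.002,0.02,0.04]
    - [0,0,0,0.002,0.002,0.06,0.04]
    - [0,0,0,0.002,0.002,0.11,0.04]
    - [0,0,0,0.002,0.002,0.16,0.04]
    - [0,0,0,0.002,0.002,0.204,0.04]
    - [0,0,0,0.002,0.002,0.232,0.04]
    - [0,0,0,0.002,0.002,0.246,0.04]
    - [0,0,0,0.002,0.002,0.25,0.04]

```text
clock: 22.98
eef_pos: [648.0, 126.0, 84.0]
tcp_rot: [-3.141, 0.0, 0.663]
contact_force: [-0.4, 0.3, -2.3]
opening: 0.592
grasp_force: 87.8
```

To row units: 0.002 m / 0.5 = 0.004, 0.0015 m / 0.5 = 0.003.

move_arm:
  motion:
    - [0,0,0,0,0,0.001,0.04]
    - [0,0,0,0,0,0.002,0.04]
    - [0,0,0,0,0,0.003,0.04]
    - [0,0,0,0,0,0.004,0.04]
    - [0,0,0,0,0,0.004,0.04]

```text
clock: 23.6
eef_pos: [647.9, 126.0, 82.3]
tcp_rot: [-3.142, -0.0, 0.663]
contact_force: [0.4, -1.0, -2.3]
opening: 0.595
grasp_force: 87.8
```

To row units: 0.001 m / 0.5 = 0.002, 0.0005 m / 0.5 = 0.001.

move_arm:
  motion:
    - [0,0,0,0,0,0.001,0.04]
    - [0,0,0,0,0,0.002,0.04]
    - [0,0,0,0,0,0.002,0.04]

```text
clock: 23.98
eef_pos: [647.9, 126.0, 81.2]
tcp_rot: [-3.142, 0.0, 0.663]
contact_force: [1.0, -0.5, -2.1]
opening: 0.591
grasp_force: 87.8
```

To row units: 0.0008 m / 0.5 = 0.0016, 0.0005 m / 0.5 = 0.001.

move_arm:
  motion:
    - [0,0,0,0,0,0.001,0.04]
    - [0,0,0,0,0,0.0016,0.04]
    - [0,0,0,0,0,0.0016,0.04]

```text
clock: 24.35
eef_pos: [648.2, 126.2, 81.1]
tcp_rot: [3.141, -0.001, 0.663]
contact_force: [-2.0, 0.9, 5.1]
opening: 0.594
grasp_force: 88.4
```

To row units: -0.09 m / 0.5 = -0.18, -0.04 m / 0.5 = -0.08.

move_arm:
  motion:
    - [0,0,0,0,0,-0.001,0.045]
    - [0,0,0,0,0,-0.001,0.06]
    - [0,0,0,0,0,-0.001,0.07]
    - [0,0,0,0,0,-0.001,0.085]
    - [0,0,0,0,0,-0.001,0.085]
    - [0,0,0,0,0,-0.02,0.085]
    - [0,0,0,0,0,-0.08,0.085]
    - [0,0,0,0,0,-0.18,0.085]

```text
clock: 25.35
eef_pos: [646.9, 125.8, 170.4]
tcp_rot: [-3.14, 0.003, 0.663]
contact_force: [1.0, -0.2, 0.1]
opening: 0.997
grasp_force: 0.0
```

```bash
python3 - <<'E'
from h import *
s=sensors.sense()
print(s["clock"],s["eef_pos"],s["contact_force"],s["opening"])
im,_,X=wcloud()
m=(np.hypot(X[...,0]-648,X[...,1]-126)<36)&(X[...,2]>96)&(X[...,2]<112); t=X[m]; print("rim",len(t),cv2.minEnclosingCircle(t[:,:2].astype(np.float32)),np.median(t[:,2]))
E
```

```text
25.35 [646.8565988  125.79369455 170.43803969] [ 1.03139795 -0.21525466  0.14309267] 0.9968834950753043
rim 3425 ((647.4345092773438, 126.33407592773438), 27.109882354736328) 103.49389036924418
```

Medium pot is upright in its dish (rim 103.5 mm). Returning for the large pot.

To row units: -0.3107 m / 0.5 = -0.6214, -0.03 m / 0.5 = -0.06.

move_arm:
  motion:
    - [0,0,0,-0.0306,0.0258,-0.04,0.085]
    - [0,0,0,-0.1074,0.0902,-0.06,0.085]
    - [0,0,0,-0.1994,0.1674,-0.08,0.085]
    - [0,0,0,-0.2914,0.2446,-0.08,0.085]
    - [0,0,0,-0.3834,0.3218,-0.08,0.085]
    - [0,0,0,-0.4754,0.399,-0.08,0.085]
    - [0,0,0,-0.5674,0.4762,-0.08,0.085]
    - [0,0,0,-0.6214,0.5202,-0.08,0.085]

```text
clock: 26.4
eef_pos: [561.1, -273.5, 210.7]
tcp_rot: [-3.141, 0.001, 0.661]
contact_force: [0.7, -0.3, 0.3]
opening: 0.995
grasp_force: 0.0
```

To row units: -0.0119 m / 0.5 = -0.0238, -0.0099 m / 0.5 = -0.0198.

move_arm:
  motion:
    - [0,0,0,-0.0198,0.0166,0,0.085]
    - [0,0,0,-0.0238,0.0188,0,0.085]
    - [0,0,0,-0.0238,0.0188,0,0.085]

```text
clock: 26.78
eef_pos: [559.5, -284.0, 210.5]
tcp_rot: [-3.141, -0.0, 0.663]
contact_force: [0.3, 1.1, 0.7]
opening: 0.995
grasp_force: 0.0
```

```bash
python3 - <<'E'
from h import *
s=sensors.sense(); e=s["eef_pos"]
print(s["clock"],e,s["tcp_rot"],s["contact_force"])
im,_,X=wcloud(); u=np.array([.616,-.788]);n=np.array([.788,.616])
for z,r in(((62,76),34),):
  m=(np.hypot(X[...,0]-e[0],X[...,1]-e[1])<r+6)&(X[...,2]>z[0])&(X[...,2]<z[1]); t=X[m]; c,R=cv2.minEnclosingCircle(t[:,:2].astype(np.float32)); print(z,len(t),c,R,np.median(t[:,2]),"tool shift x,y:",(np.array(c)-e[:2])@n,(np.array(c)-e[:2])@u)
cv2.imwrite("pics/w7.png",im[:,:,::-1])
E
```

```text
26.775 [ 559.52361061 -284.04119395  210.47900395] [-3.14111418e+00 -1.13693539e-04  6.63370655e-01] [0.26078234 1.0524838  0.71811157]
(62, 76) 2369 (558.3444213867188, -284.66937255859375) 35.01702117919922 69.47596361987894 tool shift x,y: -1.3161591319456247 -0.2313758134784662
```

To row units: 0.145 m / 0.5 = 0.29, 0.14 m / 0.5 = 0.28.

move_arm:
  motion:
    - [0,0,0,-0.0024,0,0.06,0.085]
    - [0,0,0,-0.0024,0,0.13,0.085]
    - [0,0,0,-0.0024,0,0.19,0.085]
    - [0,0,0,-0.0024,0,0.23,0.085]
    - [0,0,0,-0.0024,0,0.26,0.085]
    - [0,0,0,-0.0024,0,0.28,0.085]
    - [0,0,0,-0.0024,0,0.29,0.085]
    - [0,0,0,-0.0024,0,0.29,0.085]
  grip_force: 60

```text
clock: 27.82
eef_pos: [558.7, -285.8, 65.6]
tcp_rot: [3.141, -0.0, 0.663]
contact_force: [-0.1, -0.3, 0.1]
opening: 0.997
grasp_force: 0.0
```

To row units: 0.0245 m / 0.5 = 0.049, 0.019 m / 0.5 = 0.038.

move_arm:
  motion:
    - [0,0,0,0,0,0.008,0.085]
    - [0,0,0,0,0,0.018,0.085]
    - [0,0,0,0,0,0.028,0.085]
    - [0,0,0,0,0,0.038,0.085]
    - [0,0,0,0,0,0.049,0.085]
    - [0,0,0,0,0,0.049,0.085]

```text
clock: 28.58
eef_pos: [558.2, -285.5, 40.4]
tcp_rot: [-3.141, 0.0, 0.663]
contact_force: [0.4, -1.1, 0.3]
opening: 0.997
grasp_force: 0.0
```

```bash
python3 - <<'E'
from h import *
im,_,X=cloud("scene")
cv2.imwrite("pics/s8.png",cv2.resize(im[180:340,130:290],(600,600))[:,:,::-1])
E
```

```text
(no output)
```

View pics/s8.png

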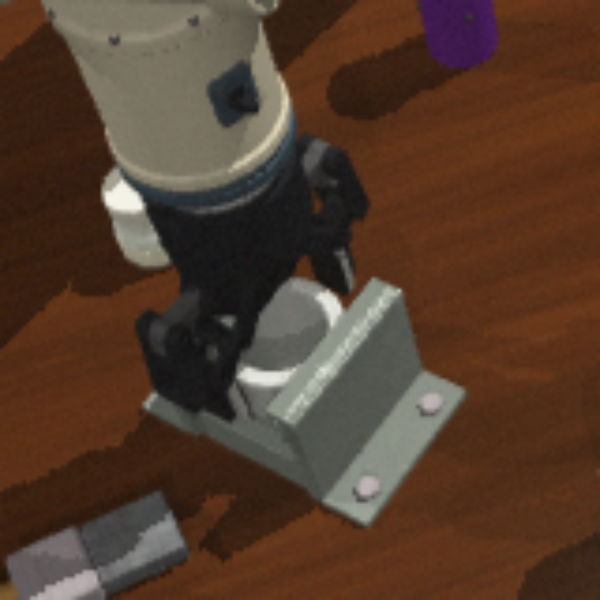

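The fingers straddle the large collar at (290,325) without touching anything. Closing.

move_arm:
  motion:
    - [0,0,0,0,0,0,0.07]
    - [0,0,0,0,0,0,0.055]
    - [0,0,0,0,0,0,0.055]
    - [0,0,0,0,0,0,0.055]
  grip_force: 60

```text
clock: 29.12
eef_pos: [558.6, -285.6, 42.0]
tcp_rot: [3.141, -0.0, 0.663]
contact_force: [-3.1, 1.9, 8.2]
opening: 0.791
grasp_force: 64.8
```

To row units: -0.0025 m / 0.5 = -0.005, -0.001 m / 0.5 = -0.002.

move_arm:
  motion:
    - [0,0,0,0,0,-0.002,0.055]
    - [0,0,0,0,0,-0.005,0.055]
    - [0,0,0,0,0,-0.005,0.055]

```text
clock: 29.5
eef_pos: [558.5, -285.7, 43.4]
tcp_rot: [3.142, -0.0, 0.663]
contact_force: [-0.6, 0.5, -2.7]
opening: 0.792
grasp_force: 67.5
```

```bash
python3 - <<'E'
from h import *
s=sensors.sense(); e=s["eef_pos"]
print(e,s["contact_force"],s["wrist_torque"],s["opening"]*85.4)
im,_,X=cloud("scene")
m=(np.hypot(X[...,0]-e[0]-1,X[...,1]-e[1])<37)&(X[...,2]>62)&(X[...,2]<79); t=X[m]; print(len(t),np.percentile(t[:,2],[5,25,50,75,95]),np.histogram(t[:,2],17,(62,79))[0])
E
```

```text
[ 558.54023652 -285.7412756    43.44944352] [-0.59483353  0.46454508 -2.68038919] [ 0.00286744 -0.01057373  0.02624692] 67.64109573741592
194 [63.67364672 68.93797005 70.46262522 71.58029276 75.16640784] [ 6  5  2  3  9  9 15 24 50 34 16  6  4  5  2  3  1]
```

To row units: -0.062 m / 0.5 = -0.124, -0.053 m / 0.5 = -0.106.

move_arm:
  motion:
    - [0,0,0,0,-0.006,0,0.055]
    - [0,0,0,0,-0.018,0,0.055]
    - [0,0,0,0,-0.034,0,0.055]
    - [0,0,0,0,-0.052,0,0.055]
    - [0,0,0,0,-0.07,0,0.055]
    - [0,0,0,0,-0.088,0,0.055]
    - [0,0,0,0,-0.106,0,0.055]
    - [0,0,0,0,-0.124,0,0.055]

```text
clock: 30.55
eef_pos: [520.0, -236.3, 43.5]
tcp_rot: [-3.142, -0.0, 0.663]
contact_force: [0.5, -0.2, -2.2]
opening: 0.793
grasp_force: 67.5
```

To row units: -0.055 m / 0.5 = -0.11, -0.053 m / 0.5 = -0.106.

move_arm:
  motion:
    - [0,0,0,0,-0.018,0,0.055]
    - [0,0,0,0,-0.038,0,0.055]
    - [0,0,0,0,-0.06,0,0.055]
    - [0,0,0,0,-0.08,0,0.055]
    - [0,0,0,0,-0.096,0,0.055]
    - [0,0,0,0,-0.106,0,0.055]
    - [0,0,0,0,-0.11,0,0.055]

```text
clock: 31.42
eef_pos: [486.5, -193.3, 43.5]
tcp_rot: [3.141, -0.0, 0.663]
contact_force: [-0.6, 0.2, -1.0]
opening: 0.79
grasp_force: 67.5
```

```bash
python3 - <<'E'
from h import *
s=sensors.sense(); e=s["eef_pos"]
print(s["clock"],e,s["contact_force"],s["wrist_torque"],s["opening"]*85.4)
im,_,X=cloud("scene")
m=(np.hypot(X[...,0]-e[0]-1,X[...,1]-e[1])<37)&(X[...,2]>62)&(X[...,2]<79); t=X[m]; print(len(t),np.percentile(t[:,2],[5,25,50,75,95]),cv2.minEnclosingCircle(t[:,:2].astype(np.float32)))
E
```

```text
31.425 [ 486.48734745 -193.27835499   43.52988769] [-0.63790289  0.18742035 -1.02248632] [ 0.00506854  0.02344674 -0.01320531] 67.48855576052328
277 [63.91932616 68.66320505 70.19483885 71.41330568 73.59904659] ((488.8681640625, -192.50790405273438), 36.15133285522461)
```

To row units: -0.143 m / 0.5 = -0.286, -0.005 m / 0.5 = -0.01.

move_arm:
  motion:
    - [0,0,0,0,0,-0.01,0.055]
    - [0,0,0,0,0,-0.036,0.055]
    - [0,0,0,0,0,-0.076,0.055]
    - [0,0,0,0,0,-0.126,0.055]
    - [0,0,0,0,0,-0.176,0.055]
    - [0,0,0,0,0,-0.224,0.055]
    - [0,0,0,0,0,-0.264,0.055]
    - [0,0,0,0,0,-0.286,0.055]

```text
clock: 32.48
eef_pos: [487.1, -193.8, 188.4]
tcp_rot: [3.14, -0.001, 0.663]
contact_force: [0.4, -0.8, -2.3]
opening: 0.792
grasp_force: 67.7
```

To row units: 0.2375 m / 0.5 = 0.475, 0.2002 m / 0.5 = 0.4004.

move_arm:
  motion:
    - [0,0,0,0.0124,-0.01,-0.004,0.055]
    - [0,0,0,0.0466,-0.0378,-0.004,0.055]
    - [0,0,0,0.1024,-0.0832,-0.004,0.055]
    - [0,0,0,0.177,-0.1438,-0.004,0.055]
    - [0,0,0,0.2514,-0.2044,-0.004,0.055]
    - [0,0,0,0.326,-0.2648,-0.004,0.055]
    - [0,0,0,0.4004,-0.3254,-0.004,0.055]
    - [0,0,0,0.475,-0.386,-0.004,0.055]

```text
clock: 33.48
eef_pos: [554.5, 106.8, 187.6]
tcp_rot: [-3.141, 0.001, 0.663]
contact_force: [1.0, 0.6, -2.9]
opening: 0.793
grasp_force: 67.7
```

To row units: 0.1593 m / 0.5 = 0.3186, 0.1577 m / 0.5 = 0.3154.

move_arm:
  motion:
    - [0,0,0,0.07,-0.057,0,0.055]
    - [0,0,0,0.137,-0.1112,0,0.055]
    - [0,0,0,0.1976,-0.1604,0,0.055]
    - [0,0,0,0.2486,-0.2018,0,0.055]
    - [0,0,0,0.2868,-0.233,0,0.055]
    - [0,0,0,0.3058,-0.2484,0,0.055]
    - [0,0,0,0.3154,-0.2562,0,0.055]
    - [0,0,0,0.3186,-0.2588,0,0.055]

```text
clock: 34.48
eef_pos: [600.9, 304.3, 188.4]
tcp_rot: [3.141, 0.001, 0.662]
contact_force: [-1.2, -0.4, -1.1]
opening: 0.789
grasp_force: 67.7
```

```bash
python3 - <<'E'
from h import *
s=sensors.sense(); e=s["eef_pos"]
print(s["clock"],e,s["contact_force"],s["opening"]*85.4)
im,_,X=wcloud()
for nm in("w","s"):
    if nm=="s": im,_,X=cloud("scene")
    m=(X[...,2]>6)&(X[...,2]<16)&(np.hypot(X[...,0]-600,X[...,1]-305)<56); t=X[m]; print("dish",nm,len(t),cv2.minEnclosingCircle(t[:,:2].astype(np.float32)))
m=(np.hypot(X[...,0]-e[0],X[...,1]-e[1])<32)&(X[...,2]>100)&(X[...,2]<217); t=X[m]; print(len(t),np.percentile(t[:,2],[0,1,5]))
E
```

```text
34.475 [600.88510756 304.34512923 188.36864081] [-1.1956508  -0.43707138 -1.12436992] 67.4146118707643
dish w 885 ((601.7535400390625, 306.07037353515625), 45.024452209472656)
dish s 244 ((603.35546875, 306.0810241699219), 47.18097686767578)
756 [145.56379474 147.20950215 150.24139525]
```

To row units: 0.138 m / 0.5 = 0.276, 0.135 m / 0.5 = 0.27.

move_arm:
  motion:
    - [0,0,0,0.003,-0.001,0.02,0.055]
    - [0,0,0,0.003,-0.001,0.064,0.055]
    - [0,0,0,0.003,-0.001,0.12,0.055]
    - [0,0,0,0.003,-0.001,0.176,0.055]
    - [0,0,0,0.003,-0.001,0.224,0.055]
    - [0,0,0,0.003,-0.001,0.256,0.055]
    - [0,0,0,0.003,-0.001,0.27,0.055]
    - [0,0,0,0.003,-0.001,0.276,0.055]

```text
clock: 35.58
eef_pos: [602.0, 306.2, 50.5]
tcp_rot: [3.142, -0.0, 0.663]
contact_force: [0.4, 0.0, -2.3]
opening: 0.787
grasp_force: 67.7
```

To row units: 0.0025 m / 0.5 = 0.005, 0.002 m / 0.5 = 0.004.

move_arm:
  motion:
    - [0,0,0,0,0,0.001,0.055]
    - [0,0,0,0,0,0.002,0.055]
    - [0,0,0,0,0,0.003,0.055]
    - [0,0,0,0,0,0.004,0.055]
    - [0,0,0,0,0,0.005,0.055]
    - [0,0,0,0,0,0.005,0.055]

```text
clock: 36.33
eef_pos: [601.8, 306.1, 48.0]
tcp_rot: [-3.142, 0.0, 0.663]
contact_force: [0.6, -0.4, -2.1]
opening: 0.788
grasp_force: 67.7
```

To row units: 0.0015 m / 0.5 = 0.003, 0.001 m / 0.5 = 0.002.

move_arm:
  motion:
    - [0,0,0,0,0,0.001,0.055]
    - [0,0,0,0,0,0.002,0.055]
    - [0,0,0,0,0,0.003,0.055]
    - [0,0,0,0,0,0.003,0.055]

```text
clock: 36.83
eef_pos: [601.8, 306.1, 46.4]
tcp_rot: [-3.142, 0.0, 0.663]
contact_force: [0.3, 0.3, -2.3]
opening: 0.786
grasp_force: 67.7
```

To row units: 0.0008 m / 0.5 = 0.0016, 0.0005 m / 0.5 = 0.001.

move_arm:
  motion:
    - [0,0,0,0,0,0.001,0.055]
    - [0,0,0,0,0,0.0016,0.055]
    - [0,0,0,0,0,0.0016,0.055]

```text
clock: 37.2
eef_pos: [602.0, 306.3, 46.1]
tcp_rot: [3.142, -0.001, 0.663]
contact_force: [-0.9, -0.0, 2.9]
opening: 0.792
grasp_force: 68.2
```

Contact. Releasing and retreating.

To row units: -0.13 m / 0.5 = -0.26, -0.08 m / 0.5 = -0.16.

move_arm:
  motion:
    - [0,0,0,0,0,-0.0006,0.065]
    - [0,0,0,0,0,-0.0006,0.075]
    - [0,0,0,0,0,-0.0006,0.085]
    - [0,0,0,0,0,-0.0006,0.085]
    - [0,0,0,0,0,-0.01,0.085]
    - [0,0,0,0,0,-0.06,0.085]
    - [0,0,0,0,0,-0.16,0.085]
    - [0,0,0,0,0,-0.26,0.085]

```text
clock: 38.2
eef_pos: [601.6, 306.0, 177.1]
tcp_rot: [-3.141, 0.001, 0.663]
contact_force: [0.1, 0.2, -0.6]
opening: 0.991
grasp_force: 0.0
```

```bash
python3 - <<'E'
from h import *
s=sensors.sense()
print(s["clock"],s["eef_pos"],s["contact_force"],s["opening"])
im,_,X=wcloud()
for nm in("w","s"):
    if nm=="s": im,_,X=cloud("scene"); cv2.imwrite("pics/s9.png",im[:,:,::-1])
    for c,z in(((437,181),132),((648,126),104),((602,306),74)):
        m=(np.hypot(X[...,0]-c[0],X[...,1]-c[1])<42)&(abs(X[...,2]-z)<5); t=X[m]
        if len(t)>9: print(nm,c,z,len(t),cv2.minEnclosingCircle(t[:,:2].astype(np.float32)),np.median(t[:,2]))
E
```

```text
38.2 [601.60264491 306.03727215 177.0810329 ] [ 0.05684642  0.21027247 -0.6304588 ] 0.9913632378070769
w (648, 126) 104 854 ((650.5280151367188, 128.04530334472656), 27.11890411376953) 103.27144939778738
w (602, 306) 74 3596 ((602.0095825195312, 306.9311218261719), 35.159664154052734) 73.52044009227758
s (437, 181) 132 80 ((438.3162841796875, 179.74795532226562), 19.02182388305664) 130.5015800652605
s (648, 126) 104 267 ((648.6544799804688, 125.8823013305664), 27.96080207824707) 102.7796948784677
s (602, 306) 74 311 ((602.3026123046875, 305.9139404296875), 35.97417449951172) 72.90289184978269
```

View pics/s9.png

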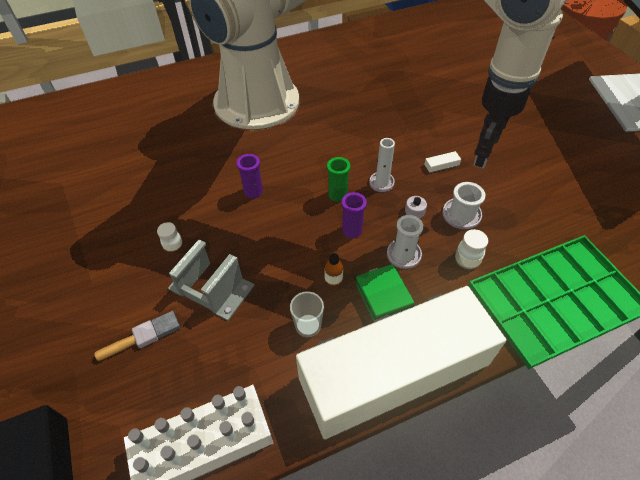

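The picture shows all three pots upright in their dishes, at (385,165), (406,240) and (465,205). The other things are in place and the gripper is clear, so I'm handing in.

```bash
python3 -c "
from rig import order; print(order.sign_off())"
```

```text
the job is handed in; nothing more can be done
None
```

The three pots are apart and each stands upright in the dish of its size; the other things look unmoved in the last picture, and the job was handed in at about 38 s (sign-off gave no verdict).

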